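Turn the mixing wheel until its filling neck points straight up

ROBOT

A 7-joint arm with a two-finger parallel gripper is mounted at the origin on the work surface; the furniture and walls round the work are solid. World frame = base frame: x ahead of the robot, y to its left, z up, the work surface at z = 0. Lengths are in m, angles in rad, forces in N, time in s.
With the tool pointing down it reaches from about 0.4 to 0.875 m from the base axis. Payload 19.3 kg.
Tool frame: the origin (TCP) lies at the very end of the fingers, on their centre line; the grasp point (between the pads) lies 19 mm behind it; z points along the fingers, y is the line along which they close (so a half turn about z gives the same grasp; the last joint's range is limited). The gripper opens to 85 mm and grips with 20 to 120 N. Pads are 22 mm wide; open, the fingers measure 114 mm over their backs; the gripper's body (76 mm by 85 mm) begins 54 mm behind the grasp point. The pads swing forward as they close: fully open they stand 13 mm farther back than shut.
Start: joints at [-1.221, 0.521, -0.036, 1.599, 0.021, 1.021, -0.113], TCP at [0.255, 0.571, 0.231] pointing down, gripper open.
Joint ranges: [-2.91, 2.91], [-0.3, 2.13], [-1.5, 1.42], [0.17, 2.43], [-1.26, 4.41], [0.16, 1.93], [-2.52, 2.52]. Speed limits (rad/s): [1.89, 1.89, 2.39, 2.39, 3.01, 3.01, 3.01].

INTERFACE

Orientations are given as [roll, pitch, yaw] about the fixed x, y, z axes, in that order (R = Rz(yaw) Ry(pitch) Rx(roll)).
In Python, from workcell import monitor, optics, job_done gives the robot as it stands.
- The arm moves only by the shell command python3 -m handwheel 'ROWS' [FORCE]. ROWS is JSON, a list of rows, each an object of numbers: "dx", "dy", "dz": the shift along the tool's x, y, z in cm; "wx", "wy", "wz": the turn, a rotation vector about the tool's x, y, z in rad; "claw": the opening in per cent of the stroke, from 0 (shut) to 100 (fully open). A call has 1 to 8 rows; each row shifts and turns the commanded pose from where the row before left it, along the tool's axes as they then stand; what a row does not reach is not made up. A row lasts 1/8 s, in which the tool goes at most 62.5 mm and 10.7 degrees, less where a joint would pass 70% of its speed; a pose out of reach is approached as far as the arm can. A call with a gripper value outside its range is refused whole. The fingers move at their own pace and stop on an object; FORCE is the grip in N (left out, the last holds). Time passes only in rows, so rows that do not move let the fingers close. It gives the time, the measured TCP pose, the force, the opening and the grip force at its end, in the units of the state.
- monitor.observe(): the state, without advancing time (a new reading comes with each control period).
- optics.grab_frame(name): name is "scene" or "top" or "wrist"; returns a dict with "frame" (400x640x3 uint8, blue, green, red), "fovy" (degrees; the focal length in pixels is half the picture's height over the tangent of half this angle, whatever the lens; pixels are square), "cx", "cy" (the principal point, pixels), "R" (3x3) and "t" (3): a world point X has camera coordinates R X + t. Camera axes: x right, y down, z forward; pixel columns grow to the right and rows downward; lengths in m; the calibration is good to about 2 mm. A picture is of the moment at which its call begins. There is no depth.
- job_done(): hands the job in; it is judged then, once.
Trained networks look in the newest picture that a camera, given by its name, has taken for a name from the list of things; names that differ only in an ending like _2 or _b are one class to them, and where a whole thing is asked for, a point or a joint stands for the part that bears it (a point fixed in the world has none). Each returns a list of dicts, best first, with "p" (0 to 1); they miss things now and then, are a little off and sometimes report something else, mostly with a low value. They report only what shows in the picture. A call takes as long as a camera call.
- optics.masks_of(name, camera): "region" (400x640 bool, what is visible of it) and "rect" ([left, top, width, height] in pixels, round what is visible of it).
The state is a dict: "clock": time; "qpos": joint angles; "qd": joint speeds; "joint_efforts": joint torques, N m; "position": TCP position; "tool_rot": TCP orientation; "force": force on the tool from outside, world axes, zero at the start; "moment": the same for the moment, N m; "grip_width": finger opening in m; "finger_force": force on a finger pad.
Only numpy, scipy, OpenCV 4.12 (cv2) and the standard library are available. Lean on these libraries where they do the work, as an engineer would, in place of code of your own. Each camera call takes 0.05 s, during which the arm holds its last target. There are 200 camera calls.

TASK

The hand-turned specimen mixer has stopped with its capped filling neck hanging low: with closed fingers, push its spokes round one after another, either way, until the neck points straight up, then let go so that the wheel rests there ready to be opened. Push gently with the fingertips, never gripping a spoke or flinging the wheel round, and do not touch the neck or disturb the cups, lid, test cassette and marker standing about.

Things in the scene. Friction and masses are not known exactly. Their poses are not given: they have to be found in the camera images.
- mixer: stand of the mixer, fixed: grey foot plate 190x170x18 mm; one upright and round bearing housing, 201 mm high, 28 to 110 mm behind the wheel's middle plane (nothing in front of the wheel). Origin at table height below the wheel's centre; x axis along the axle, from the wheel's free front back to the upright (away from the robot, but for the stand's yaw), y left, z up
- hub (a point): centre of the wheel, on the axle, 165 mm above the table. The wheel: a white drum of radius 60 mm, 56 mm thick, with five straight round steel spokes in its middle plane, 12 mm thick, each with a 20 mm ball centred 120 mm from the axle (end at 130 mm). Spokes and neck stand 60 degrees apart, the neck in the sixth place
- wheel (a joint): angle of the wheel about its level axle (rad): 0 = neck straight up, growing clockwise as seen from the robot (neck leans right, to the stand's -y); 6.283 is straight up again. Starts at 1.85 to 4.43. At angle q the neck leans q clockwise from straight up, the spokes q + 60, 120, 180, 240, 300 degrees. Turns either way; dry friction of about 1.5 N at a spoke's end; stays where it is left
- neck_tip (a point): the filling neck, standing on the drum's rim in the place of a sixth spoke: a short stout white tube of 26 mm with a ribbed screw cap of 36 mm, ending 95 mm from the axle. This point is the middle of the cap's end; its z axis points outward along the neck (straight up when done). Not to be touched
- cup_01: closed specimen cup with screw lid, 68 mm wide, 62 mm high, loose, before the mixer; origin in the middle of its underside
- cup_02: another closed specimen cup, 68 mm wide, 62 mm high, loose, before the mixer; origin in the middle of its underside
- open_cup_3: open specimen cup, 63 mm wide, 57 mm high, loose, left of the mixer; origin in the middle of its underside
- lid_c: loose screw lid, 68 mm wide, 17 mm high, before the mixer; origin in the middle of its underside
- cassette_1: flat test cassette 31x100x5 mm, loose, right of the mixer; origin in the middle of its underside
- paint_marker: marker pen 16x152x18 mm, lying loose behind the mixer; origin in the middle of its underside

How it is judged:
On the way, in this order (a step that is already met when the one before it is completed fails the run):
1. the fingers push the wheel while its neck is still in the lower half (contact force between the fingers and wheel above 0.3 N and angle between neck_tip's own z axis and vertical above 1.57 rad), for 0.05 s.
2. the neck points straight up (angle between neck_tip's own z axis and vertical below 0.09 rad), for 0.2 s.
At the end, for the whole second after the job is handed in: the neck points straight up within 0.09 rad (5 degrees), the wheel is at rest, and the loose things stand within 20 mm of where they were (angle between neck_tip's own z axis and vertical below 0.09 rad and velocity of joint wheel between -0.03 and 0.03 rad/s and distance of each of cup_01, cup_02, open_cup_3, lid_c, cassette_1, paint_marker from where it was at the start of the episode below 0.02 m); the robot touches nothing.
It fails at once if the neck is touched (over 0.5 N) (contact force between anything else and wheel_c0 above 0.5 N or contact force between anything else and wheel_c1 above 0.5 N).
It fails at once if the wheel is gripped or pushed hard (over 20 N) (contact force between the fingers and wheel above 20 N).
It fails at once if the wheel is flung round (faster than 3 rad/s) (velocity of joint wheel above 3 rad/s or velocity of joint wheel below -3 rad/s).
It fails at once if a loose thing is shifted or lifted by more than 20 mm (distance of any of cup_01, cup_02, open_cup_3, lid_c, cassette_1, paint_marker from where it was at the start of the episode above 0.02 m).
It also fails if it takes over 54 s, if anything falls off the work surface, if the arm or the gripper's body presses on something with over 40 N, if the wrist force passes 120 N, or if a joint passes its speed limit or range.

## Working session

There is one attempt and no reset: what is moved stays moved. The work goes in short steps, Python scripts to look and compute and a shell command to move; the robot and the scene stay as the last step left them, time stands still between calls to the robot, and variables do not carry over. Pictures are saved under pics/ and viewed, at most 10 in all, crops included, and the job is handed in when it is done.

```bash
mkdir -p pics; ls
cat > h.py <<'E'
import numpy as np,cv2
from workcell import monitor,optics
def K(f):
    fl=f["frame"].shape[0]/2/np.tan(np.radians(f["fovy"])/2);return fl
def proj(f,X):
    c=np.array(f["R"])@np.array(X)+np.array(f["t"]);fl=K(f);return np.array([f["cx"]+fl*c[0]/c[2],f["cy"]+fl*c[1]/c[2]])
def ray(f,u,v):
    R=np.array(f["R"]);d=R.T@np.array([(u-f["cx"])/K(f),(v-f["cy"])/K(f),1]);return -R.T@np.array(f["t"]),d/np.linalg.norm(d)
def onz(f,u,v,z):
    o,d=ray(f,u,v);return o+d*(z-o[2])/d[2]
E
python3 - <<'E'
from h import *
s=monitor.observe();print(s)
for c in("scene","top"):
    f=optics.grab_frame(c);cv2.imwrite(f"pics/{c}1.png",f["frame"]);print(c,f["fovy"],f["cx"],f["cy"],np.round(f["R"],3).tolist(),f["t"])
    for n in ["mixer","wheel","neck_tip","hub","cup_01","open_cup_3","lid_c","cassette_1","paint_marker"]:
        print(n,[(round(m["p"],2),m["rect"],np.argwhere(m["region"]).mean(0)[::-1].round(1).tolist()) for m in optics.masks_of(n,c)])
E
```

```text
pics
{'clock': 0.0, 'qpos': array([-1.22122258,  0.52205137, -0.03633243,  1.59997992,  0.02117932,
        1.02110954, -0.11280151]), 'qd': array([-0.00135621,  0.00124615,  0.00071066, -0.0012419 ,  0.00190759,
       -0.00062781,  0.00077631]), 'joint_efforts': array([-4.47265256e-04, -9.27101970e+01,  1.97945125e+00, -3.69914961e+01,
        1.76255463e-02,  8.29271274e-03, -6.41000588e-05]), 'position': array([0.25461105, 0.57042309, 0.23071245]), 'tool_rot': array([-3.14043026e+00,  6.28444585e-05,  2.72180050e+00]), 'force': array([-0.03403632, -0.44087222, -0.49771467]), 'moment': array([ 0.07415069, -0.01885913, -0.00386526]), 'finger_force': 0.0, 'grip_width': 0.08545822088039828}
scene 53.86354236119979 318.04365462511703 196.38172229344934 [[0.808, -0.59, -0.013], [-0.268, -0.347, -0.899], [0.526, 0.729, -0.438]] [-0.43640848  0.31172065  0.65778618]
mixer [(0.84, [271.2, 159.5, 109.5, 154.8], [325.6, 245.2]), (0.68, [285.5, 159.3, 70.1, 111.1], [318.6, 216.2])]
wheel [(0.63, [285.6, 158.6, 67.4, 110.4], [318.5, 216.8])]
neck_tip [(0.79, [286.8, 160.0, 66.4, 111.6], [318.
[... 606 characters left out ...]
0.019, -0.988]] [0.0549636  0.58186117 1.29559329]
mixer [(0.92, [311.3, 185.7, 86.7, 67.6], [352.7, 218.9]), (0.66, [315.9, 210.4, 85.5, 27.0], [355.3, 220.8])]
wheel [(0.74, [311.9, 208.4, 91.7, 27.8], [355.0, 220.7])]
neck_tip [(0.56, [316.6, 209.3, 86.9, 25.2], [355.1, 220.7])]
hub [(0.84, [318.5, 203.5, 81.5, 29.0], [354.6, 220.8])]
cup_01 [(0.8, [371.0, 263.6, 23.2, 26.2], [381.9, 273.7]), (0.66, [310.9, 258.7, 20.0, 25.2], [322.1, 271.5])]
open_cup_3 [(0.89, [274.9, 203.2, 26.0, 19.3], [285.7, 211.1])]
lid_c [(0.87, [339.2, 259.2, 21.5, 27.6], [348.9, 273.7])]
cassette_1 [(0.47, [412.4, 233.7, 14.3, 9.1], [416.6, 237.4])]
paint_marker [(0.7, [328.2, 174.1, 50.2, 5.4], [352.7, 174.6])]
```

Run:
```python
import cv2,numpy as np
a=cv2.imread("pics/scene1.png")[140:360,200:420];b=cv2.imread("pics/top1.png")[150:310,255:445]
a=cv2.resize(a,(440,440),interpolation=3) ;a=cv2.resize(cv2.imread("pics/scene1.png")[150:320,260:400],None,fx=3,fy=3,interpolation=2)
b=cv2.resize(cv2.imread("pics/top1.png")[165:295,265:435],None,fx=2.2,fy=2.2,interpolation=2)
c=np.zeros((max(len(a),len(b)),a.shape[1]+b.shape[1],3),np.uint8);c[:len(a),:a.shape[1]]=a;c[:len(b),a.shape[1]:]=b
print(c.shape);cv2.imwrite("pics/c1.png",c)
```

```text
(510, 794, 3)
```

View pics/c1.png

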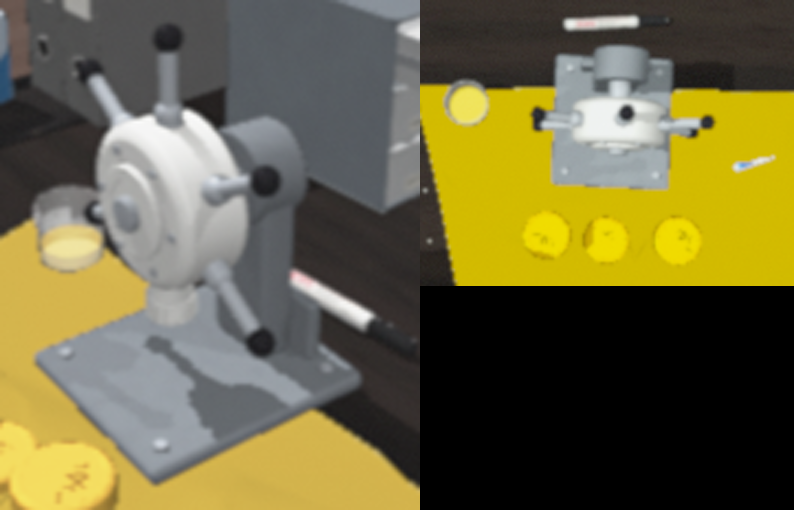

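View pics/scene1.png

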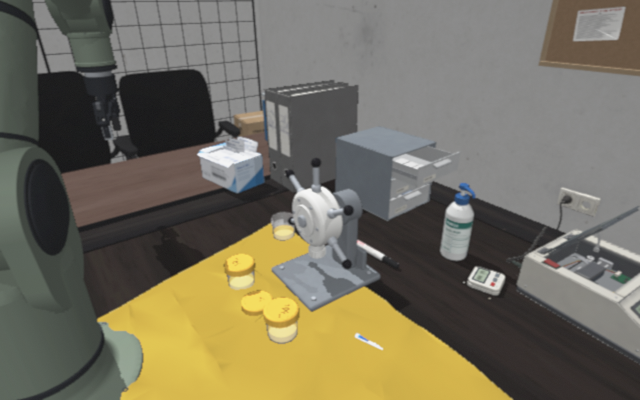

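The neck hangs almost straight down, and in the scene picture the spoke balls lie at about (316,163), (290,173), (348,211), (347,264) and (292,221). I'll fit the stand pose and wheel angle to these.

```bash
cat >> h.py <<'E'
def wpt(p,ang,r,d=0):
    # ang clockwise seen from robot; p=x,y,yaw ; d along axle
    x,y,w=p[:3]; ax=np.array([np.cos(w),np.sin(w),0]);ly=np.array([-np.sin(w),np.cos(w),0])
    return np.array([x,y,.165])+ax*d-ly*r*np.sin(ang)+np.array([0,0,r*np.cos(ang)])
E
python3 - <<'E'
from h import *
from scipy.optimize import least_squares
s=optics.grab_frame("scene");t=optics.grab_frame("top")
k=np.pi/3
obs=[(s,3,(316,162.7)),(s,2,(290,173.3)),(s,4,(348.3,210.7)),(s,5,(347,264)),(s,1,(291.7,220.7)),(t,3,(359.1,216.4)),(t,4,(395.9,220.5))]
F=lambda p:np.concatenate([proj(f,wpt(p,p[3]+i*k,.12))-o for f,i,o in obs])
r=least_squares(F,[.65,-.05,0,np.pi]);p=r.x;print(p,F(p).round(1))
for n,g in dict(cup1=(322.1,271.5,.06),cup2=(381.9,273.7,.06),lid=(348.9,273.7,.015),open=(285.7,211.1,.045),cas=(416.6,237.4,.003),mark=(352.7,174.6,.015)).items():
    print(n,onz(t,*g).round(3))
np.save("p.npy",p)
for i in range(6):print(i,wpt(p,p[3]+i*k,.12).round(3))
E
```

```text
[ 0.50958823 -0.04075716 -0.02416532  3.15581777] [ 0.2 -0.1 -0.1  0.3  0.4 -0.3 -0.2 -0.1  0.  -0.2  0.2  0.1 -0.2  0.5]
cup1 [0.367 0.051 0.06 ]
cup2 [ 0.364 -0.13   0.06 ]
lid [ 0.362 -0.033  0.015]
open [0.551 0.17  0.045]
cas [ 0.481 -0.248  0.003]
mark [ 0.68  -0.041  0.015]
0 [ 0.51  -0.039  0.045]
1 [0.512 0.064 0.106]
2 [0.512 0.062 0.226]
3 [ 0.51  -0.042  0.285]
4 [ 0.507 -0.145  0.224]
5 [ 0.507 -0.144  0.104]
```

The fit is tight to 0.5 px: hub at (0.510, -0.041), yaw -0.024 and q ≈ 180.8°. I'll use three equal clockwise strokes, each pushing the top spoke from 0° to 60° with the closed fingertips coming down from above. First I close the fingers, rise and turn.

```bash
python3 -m handwheel '[{"dz":-4,"wz":-0.132,"claw":0},{"dz":-4,"wz":-0.132,"claw":0},{"dz":-4,"wz":-0.132,"claw":0},{"dx":-2,"dy":-5,"claw":0},{"dx":-2,"dy":-5,"claw":0},{"dx":-2,"dy":-5,"claw":0},{"dx":-2,"dy":-5,"claw":0},{"dx":-2,"dy":-5,"claw":0}]' 20
```

```text
schema error: expected keys dx, dy, dz, wx, wy, wz, claw
```

```bash
python3 -m handwheel '[{"dx":0,"dy":0,"dz":-4,"wx":0,"wy":0,"wz":-0.132,"claw":0},{"dx":0,"dy":0,"dz":-4,"wx":0,"wy":0,"wz":-0.132,"claw":0},{"dx":0,"dy":0,"dz":-4,"wx":0,"wy":0,"wz":-0.132,"claw":0},{"dx":-2,"dy":-5,"dz":0,"wx":0,"wy":0,"wz":0,"claw":0},{"dx":-2,"dy":-5,"dz":0,"wx":0,"wy":0,"wz":0,"claw":0},{"dx":-2,"dy":-5,"dz":0,"wx":0,"wy":0,"wz":0,"claw":0},{"dx":-2,"dy":-5,"dz":0,"wx":0,"wy":0,"wz":0,"claw":0},{"dx":-2,"dy":-5,"dz":0,"wx":0,"wy":0,"wz":0,"claw":0}]' 20
```

```text
clock: 2.1
position: [0.3492, 0.3166, 0.3515]
tool_rot: [3.141, 0.0, 3.118]
force: [1.0, 0.0, -0.6]
grip_width: 0.0002
finger_force: 0.0
```

```bash
python3 -m handwheel '[{"dx":-2.8,"dy":-4.7,"dz":0,"wx":0,"wy":0,"wz":0,"claw":0},{"dx":-2.8,"dy":-4.7,"dz":0,"wx":0,"wy":0,"wz":0,"claw":0},{"dx":-2.8,"dy":-4.7,"dz":0,"wx":0,"wy":0,"wz":0,"claw":0},{"dx":-2.8,"dy":-4.7,"dz":0,"wx":0,"wy":0,"wz":0,"claw":0},{"dx":-2.8,"dy":-4.7,"dz":0,"wx":0,"wy":0,"wz":0,"claw":0},{"dx":-2.8,"dy":-4.7,"dz":0,"wx":0,"wy":0,"wz":0,"claw":0},{"dx":0,"dy":0,"dz":0,"wx":0,"wy":0,"wz":0,"claw":0}]'
python3 - <<'E'
from h import *
f=optics.grab_frame("scene");cv2.imwrite("pics/s2.png",cv2.resize(f["frame"][60:300,230:430],None,fx=2.5,fy=2.5,interpolation=2))
r,n=.098,.006
for d in range(0,66,5):
    a=np.radians(d);print(d,"tcp lateral right of hub %.1f mm, z %.1f"%(1e3*(r*np.sin(a)-n*np.cos(a)-.015),165+1e3*(r*np.cos(a)+n*np.sin(a))))
E
```

```text
clock: 2.98
position: [0.511, 0.0288, 0.3512]
tool_rot: [-3.14, 0.0, 3.112]
force: [-0.7, 1.5, 0.3]
grip_width: -0.0001
finger_force: 0.0
0 tcp lateral right of hub -21.0 mm, z 263.0
5 tcp lateral right of hub -12.4 mm, z 263.2
10 tcp lateral right of hub -3.9 mm, z 262.6
15 tcp lateral right of hub 4.6 mm, z 261.2
20 tcp lateral right of hub 12.9 mm, z 259.1
25 tcp lateral right of hub 21.0 mm, z 256.4
30 tcp lateral right of hub 28.8 mm, z 252.9
35 tcp lateral right of hub 36.3 mm, z 248.7
40 tcp lateral right of hub 43.4 mm, z 243.9
45 tcp lateral right of hub 50.1 mm, z 238.5
50 tcp lateral right of hub 56.2 mm, z 232.6
55 tcp lateral right of hub 61.8 mm, z 226.1
60 tcp lateral right of hub 66.9 mm, z 219.2
65 tcp lateral right of hub 71.3 mm, z 211.9
```

View pics/s2.png

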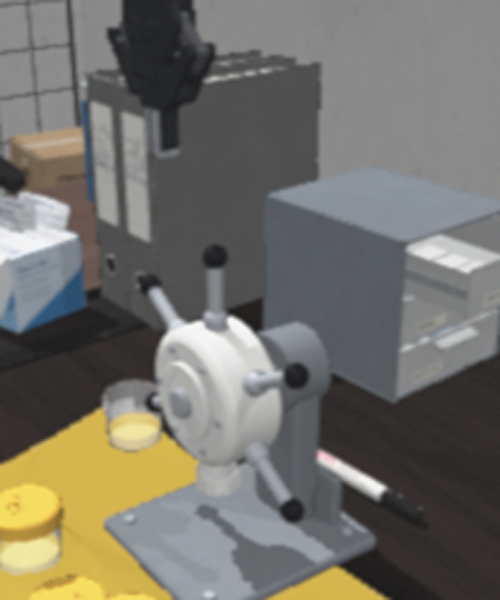

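Fingers are shut and hanging clear to the left of the top spoke (ball at about (215,256) in the crop). Going down beside it and starting to push.

```bash
python3 -m handwheel '[{"dx":0,"dy":0,"dz":4.4,"wx":0,"wy":0,"wz":0,"claw":0},{"dx":0,"dy":0,"dz":4.4,"wx":0,"wy":0,"wz":0,"claw":0},{"dx":0,"dy":-3,"dz":0,"wx":0,"wy":0,"wz":0,"claw":0},{"dx":0,"dy":-1.0,"dz":0,"wx":0,"wy":0,"wz":0,"claw":0},{"dx":0,"dy":-0.9,"dz":0,"wx":0,"wy":0,"wz":0,"claw":0},{"dx":0,"dy":-0.9,"dz":0,"wx":0,"wy":0,"wz":0,"claw":0},{"dx":0,"dy":-0.8,"dz":0,"wx":0,"wy":0,"wz":0,"claw":0},{"dx":0,"dy":0,"dz":0,"wx":0,"wy":0,"wz":0,"claw":0}]'
```

```text
clock: 4.03
position: [0.5085, -0.0339, 0.2634]
tool_rot: [-3.141, 0.0, 3.117]
force: [0.1, 0.0, -0.9]
grip_width: -0.0001
finger_force: 0.0
```

```bash
python3 -m handwheel '[{"dx":0,"dy":-0.85,"dz":0.1,"wx":0,"wy":0,"wz":0,"claw":0},{"dx":0,"dy":-0.85,"dz":0.2,"wx":0,"wy":0,"wz":0,"claw":0},{"dx":0,"dy":-0.8,"dz":0.3,"wx":0,"wy":0,"wz":0,"claw":0},{"dx":0,"dy":0,"dz":0,"wx":0,"wy":0,"wz":0,"claw":0}]'
python3 - <<'E'
from h import *
f=optics.grab_frame("scene");cv2.imwrite("pics/s3.png",cv2.resize(f["frame"][60:300,230:430],None,fx=2.5,fy=2.5,interpolation=2))
E
```

```text
clock: 4.53
position: [0.5076, -0.0594, 0.257]
tool_rot: [-3.141, -0.001, 3.117]
force: [0.2, 0.1, -0.1]
grip_width: -0.0003
finger_force: 0.0
```

View pics/s3.png

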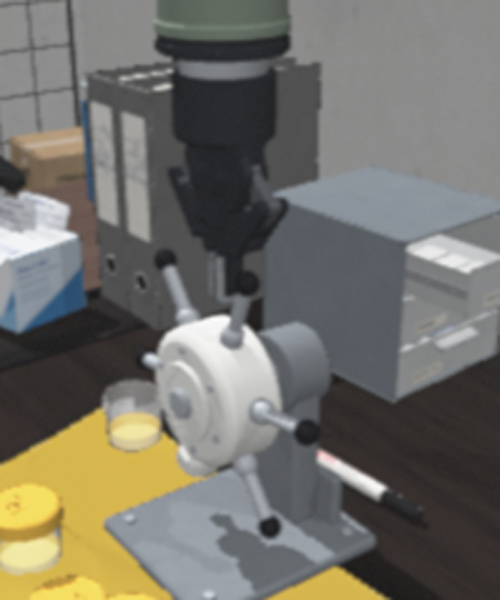

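The wheel turns with the finger and nothing else is touched. I'll add an angle estimator that looks for the dark balls and fits q.

```bash
cat >> h.py <<'E'
def angle(lo,hi,f=None):
    "wheel angle (deg) within lo..hi, from the dark balls in the scene picture; ball centroids refined"
    p=np.load("p.npy");f=f or optics.grab_frame("scene")
    g=cv2.resize(f["frame"],None,fx=4,fy=4,interpolation=cv2.INTER_CUBIC).max(2)
    d=cv2.GaussianBlur(np.clip(90-g.astype(float),0,60),(0,0),6)
    A=np.arange(lo,hi,.25);S=[]
    for a in A:
        v=[]
        for i in range(1,6):
            u=proj(f,wpt(p,np.radians(a+60*i),.12))*4+1.5;v.append(d[int(round(u[1])),int(round(u[0]))])
        S.append(np.sum(v))
    k=int(np.argmax(S));return A[k],S[k]
E
python3 - <<'E'
from h import *
print(angle(170,230))
E
python3 -m handwheel '[{"dx":0,"dy":-0.8,"dz":0.3,"wx":0,"wy":0,"wz":0,"claw":0},{"dx":0,"dy":-0.75,"dz":0.4,"wx":0,"wy":0,"wz":0,"claw":0},{"dx":0,"dy":-0.7,"dz":0.5,"wx":0,"wy":0,"wz":0,"claw":0},{"dx":0,"dy":-0.65,"dz":0.55,"wx":0,"wy":0,"wz":0,"claw":0},{"dx":0,"dy":-0.6,"dz":0.6,"wx":0,"wy":0,"wz":0,"claw":0},{"dx":0,"dy":-0.55,"dz":0.65,"wx":0,"wy":0,"wz":0,"claw":0},{"dx":0,"dy":-0.5,"dz":0.7,"wx":0,"wy":0,"wz":0,"claw":0},{"dx":0,"dy":0,"dz":0,"wx":0,"wy":0,"wz":0,"claw":0}]'
python3 - <<'E'
from h import *
print(angle(190,250))
E
```

```text
(np.float64(203.5), np.float64(216.19518075054032))
clock: 5.62
position: [0.5064, -0.1043, 0.2197]
tool_rot: [-3.141, -0.001, 3.117]
force: [-1.3, 0.8, 1.0]
grip_width: -0.0001
finger_force: 0.0
(np.float64(237.0), np.float64(215.90689395785273))
```

The estimator agrees with the geometry, at 237° (57° of spoke travel). Lift over the next spoke and repeat.

```bash
python3 -m handwheel '[{"dx":0,"dy":0,"dz":-5,"wx":0,"wy":0,"wz":0,"claw":0},{"dx":0,"dy":0,"dz":-5,"wx":0,"wy":0,"wz":0,"claw":0},{"dx":0,"dy":4.3,"dz":0,"wx":0,"wy":0,"wz":0,"claw":0},{"dx":0,"dy":4.3,"dz":0,"wx":0,"wy":0,"wz":0,"claw":0},{"dx":0,"dy":4.3,"dz":0,"wx":0,"wy":0,"wz":0,"claw":0},{"dx":0,"dy":0,"dz":0,"wx":0,"wy":0,"wz":0,"claw":0},{"dx":0,"dy":0,"dz":2.8,"wx":0,"wy":0,"wz":0,"claw":0},{"dx":0,"dy":0,"dz":2.8,"wx":0,"wy":0,"wz":0,"claw":0}]'
python3 -m handwheel '[{"dx":0,"dy":-1.8,"dz":0,"wx":0,"wy":0,"wz":0,"claw":0},{"dx":0,"dy":-0.9,"dz":0,"wx":0,"wy":0,"wz":0,"claw":0},{"dx":0,"dy":-0.9,"dz":0,"wx":0,"wy":0,"wz":0,"claw":0},{"dx":0,"dy":-0.9,"dz":0,"wx":0,"wy":0,"wz":0,"claw":0},{"dx":0,"dy":-0.9,"dz":0,"wx":0,"wy":0,"wz":0,"claw":0},{"dx":0,"dy":-0.85,"dz":0.1,"wx":0,"wy":0,"wz":0,"claw":0},{"dx":0,"dy":-0.85,"dz":0.2,"wx":0,"wy":0,"wz":0,"claw":0},{"dx":0,"dy":0,"dz":0,"wx":0,"wy":0,"wz":0,"claw":0}]'
python3 - <<'E'
from h import *
print(angle(225,280))
E
```

```text
clock: 6.68
position: [0.5098, 0.0244, 0.2639]
tool_rot: [-3.142, 0.001, 3.117]
force: [0.9, 0.5, -0.6]
grip_width: 0.0
finger_force: 0.0
clock: 7.68
position: [0.5079, -0.0468, 0.2611]
tool_rot: [-3.141, -0.0, 3.117]
force: [-0.7, -0.6, 0.1]
grip_width: 0.0001
finger_force: 0.0
(np.float64(255.0), np.float64(221.7987688349354))
```

```bash
python3 -m handwheel '[{"dx":0,"dy":-0.9,"dz":0.2,"wx":0,"wy":0,"wz":0,"claw":0},{"dx":0,"dy":-0.85,"dz":0.3,"wx":0,"wy":0,"wz":0,"claw":0},{"dx":0,"dy":-0.8,"dz":0.4,"wx":0,"wy":0,"wz":0,"claw":0},{"dx":0,"dy":-0.8,"dz":0.5,"wx":0,"wy":0,"wz":0,"claw":0},{"dx":0,"dy":-0.75,"dz":0.55,"wx":0,"wy":0,"wz":0,"claw":0},{"dx":0,"dy":-0.7,"dz":0.65,"wx":0,"wy":0,"wz":0,"claw":0},{"dx":0,"dy":-0.65,"dz":0.7,"wx":0,"wy":0,"wz":0,"claw":0},{"dx":0,"dy":-0.6,"dz":0.8,"wx":0,"wy":0,"wz":0,"claw":0}]'
python3 - <<'E'
from h import *
print(angle(260,320))
E
```

```text
clock: 8.72
position: [0.5067, -0.107, 0.2198]
tool_rot: [-3.141, 0.0, 3.118]
force: [-1.1, -0.6, 2.2]
grip_width: 0.0001
finger_force: 1.1
(np.float64(294.75), np.float64(200.07605125447574))
```

```bash
python3 -m handwheel '[{"dx":0,"dy":0,"dz":-5,"wx":0,"wy":0,"wz":0,"claw":0},{"dx":0,"dy":0,"dz":-5,"wx":0,"wy":0,"wz":0,"claw":0},{"dx":0,"dy":4.3,"dz":0,"wx":0,"wy":0,"wz":0,"claw":0},{"dx":0,"dy":4.3,"dz":0,"wx":0,"wy":0,"wz":0,"claw":0},{"dx":0,"dy":4.3,"dz":0,"wx":0,"wy":0,"wz":0,"claw":0},{"dx":0,"dy":0,"dz":0,"wx":0,"wy":0,"wz":0,"claw":0},{"dx":0,"dy":0,"dz":2.8,"wx":0,"wy":0,"wz":0,"claw":0},{"dx":0,"dy":0,"dz":2.8,"wx":0,"wy":0,"wz":0,"claw":0}]'
python3 - <<'E'
from h import *
f=optics.grab_frame("scene");print(angle(270,330,f))
cv2.imwrite("pics/s4.png",cv2.resize(f["frame"][60:300,230:430],None,fx=2.5,fy=2.5,interpolation=2))
E
```

```text
clock: 9.78
position: [0.5097, 0.0217, 0.2635]
tool_rot: [-3.141, 0.0, 3.117]
force: [0.7, 0.3, 0.4]
grip_width: 0.0002
finger_force: 0.0
(np.float64(296.25), np.float64(201.98385642410426))
```

View pics/s4.png

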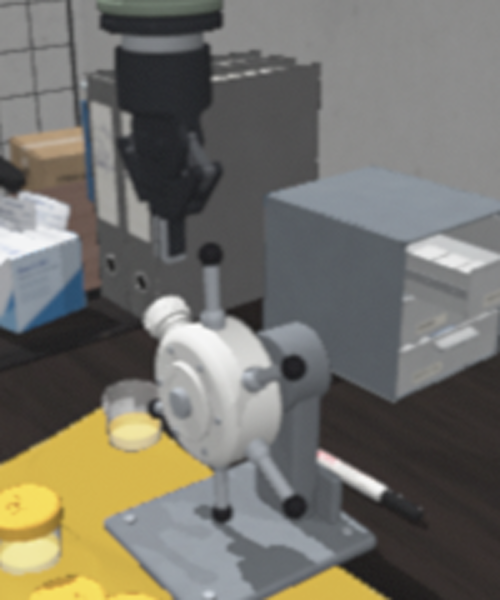

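The neck is now at the upper left (about (165,317)), the next spoke stands nearly upright at (210,254), and the fingers are clear of both. Last stroke.

```bash
python3 -m handwheel '[{"dx":0,"dy":-1.6,"dz":0,"wx":0,"wy":0,"wz":0,"claw":0},{"dx":0,"dy":-0.9,"dz":0,"wx":0,"wy":0,"wz":0,"claw":0},{"dx":0,"dy":-0.9,"dz":0,"wx":0,"wy":0,"wz":0,"claw":0},{"dx":0,"dy":-0.9,"dz":0,"wx":0,"wy":0,"wz":0,"claw":0},{"dx":0,"dy":-0.9,"dz":0,"wx":0,"wy":0,"wz":0,"claw":0},{"dx":0,"dy":-0.85,"dz":0.1,"wx":0,"wy":0,"wz":0,"claw":0},{"dx":0,"dy":-0.85,"dz":0.2,"wx":0,"wy":0,"wz":0,"claw":0},{"dx":0,"dy":0,"dz":0,"wx":0,"wy":0,"wz":0,"claw":0}]'
python3 -m handwheel '[{"dx":0,"dy":-0.9,"dz":0.2,"wx":0,"wy":0,"wz":0,"claw":0},{"dx":0,"dy":-0.85,"dz":0.3,"wx":0,"wy":0,"wz":0,"claw":0},{"dx":0,"dy":-0.8,"dz":0.4,"wx":0,"wy":0,"wz":0,"claw":0},{"dx":0,"dy":-0.8,"dz":0.5,"wx":0,"wy":0,"wz":0,"claw":0},{"dx":0,"dy":-0.75,"dz":0.55,"wx":0,"wy":0,"wz":0,"claw":0},{"dx":0,"dy":-0.7,"dz":0.65,"wx":0,"wy":0,"wz":0,"claw":0},{"dx":0,"dy":-0.65,"dz":0.7,"wx":0,"wy":0,"wz":0,"claw":0},{"dx":0,"dy":0,"dz":0,"wx":0,"wy":0,"wz":0,"claw":0}]'
python3 - <<'E'
from h import *
print(angle(325,385))
E
```

```text
clock: 10.82
position: [0.5079, -0.0473, 0.2611]
tool_rot: [-3.141, -0.0, 3.117]
force: [-0.2, 0.4, 0.1]
grip_width: 0.0002
finger_force: 0.0
clock: 11.82
position: [0.5064, -0.1015, 0.2276]
tool_rot: [-3.141, -0.001, 3.117]
force: [-0.4, -0.3, -1.1]
grip_width: 0.0
finger_force: 0.0
(np.float64(351.5), np.float64(176.33373425388803))
```

```bash
python3 -m handwheel '[{"dx":0,"dy":-0.3,"dz":0.5,"wx":0,"wy":0,"wz":0,"claw":0},{"dx":0,"dy":-0.3,"dz":0.5,"wx":0,"wy":0,"wz":0,"claw":0},{"dx":0,"dy":0,"dz":0,"wx":0,"wy":0,"wz":0,"claw":0},{"dx":0,"dy":0,"dz":0,"wx":0,"wy":0,"wz":0,"claw":0}]'
python3 - <<'E'
from h import *
from scipy.optimize import least_squares
f=optics.grab_frame("scene");print(angle(325,385,f))
cv2.imwrite("pics/s5.png",cv2.resize(f["frame"][120:300,250:400],None,fx=3.3,fy=3.3,interpolation=2))
p=np.load("p.npy")
for a in (-4,0,4): print(a,[((proj(f,wpt(p,np.radians(a+60*i),.12))-[250,120])*3.3).round(0).tolist() for i in range(1,6)],((proj(f,wpt(p,np.radians(a),.095))-[250,120])*3.3).round(0))
E
```

```text
clock: 12.38
position: [0.5066, -0.1069, 0.2183]
tool_rot: [3.142, -0.0, 3.118]
force: [-0.7, -0.2, 0.3]
grip_width: -0.0001
finger_force: 0.0
(np.float64(357.75), np.float64(179.49085733398599))
-4 [[320.0, 281.0], [325.0, 467.0], [230.0, 479.0], [142.0, 345.0], [128.0, 187.0]] [211. 176.]
0 [[325.0, 295.0], [320.0, 474.0], [222.0, 473.0], [138.0, 334.0], [131.0, 179.0]] [218. 179.]
4 [[329.0, 310.0], [316.0, 480.0], [215.0, 467.0], [135.0, 323.0], [134.0, 171.0]] [224. 182.]
```

View pics/s5.png

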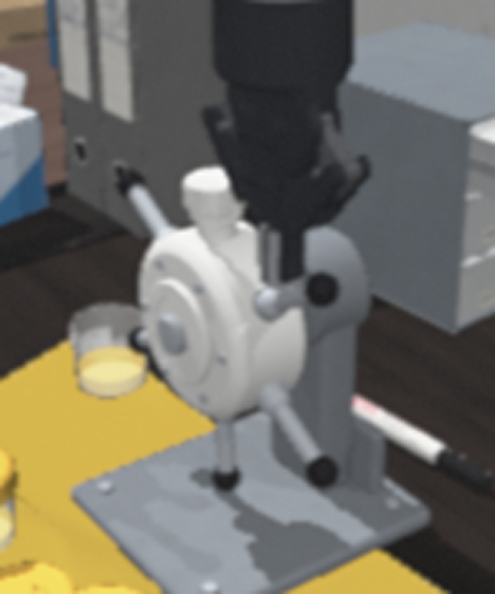

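The neck stands about 2° short of upright (balls at (322,290), (322,470), cap at (208,178)). One small nudge, then lift away.

```bash
python3 -m handwheel '[{"dx":0,"dy":-0.15,"dz":0.3,"wx":0,"wy":0,"wz":0,"claw":0},{"dx":0,"dy":0,"dz":0,"wx":0,"wy":0,"wz":0,"claw":0},{"dx":0,"dy":0,"dz":0,"wx":0,"wy":0,"wz":0,"claw":0},{"dx":0,"dy":0,"dz":-3,"wx":0,"wy":0,"wz":0,"claw":0},{"dx":0,"dy":0,"dz":-5,"wx":0,"wy":0,"wz":0,"claw":0},{"dx":0,"dy":0,"dz":-5,"wx":0,"wy":0,"wz":0,"claw":0},{"dx":0,"dy":0,"dz":0,"wx":0,"wy":0,"wz":0,"claw":0},{"dx":0,"dy":0,"dz":0,"wx":0,"wy":0,"wz":0,"claw":0}]'
python3 - <<'E'
from h import *
f=optics.grab_frame("scene");print(angle(325,385,f))
cv2.imwrite("pics/s6.png",cv2.resize(f["frame"][120:300,250:400],None,fx=3.3,fy=3.3,interpolation=2))
E
```

```text
clock: 13.42
position: [0.5064, -0.1084, 0.3449]
tool_rot: [3.142, -0.0, 3.118]
force: [-0.4, 0.6, -0.8]
grip_width: -0.0001
finger_force: 0.0
(np.float64(359.0), np.float64(177.88421682650136))
```

View pics/s6.png

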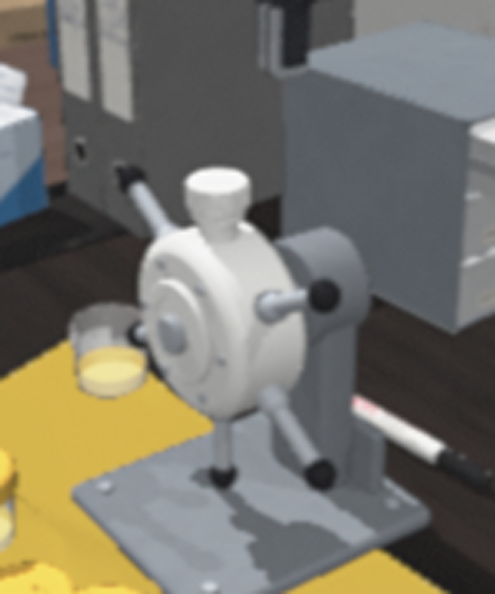

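The balls at (324,295), (320,474) and (222,476) match the 0° prediction within 1°. The neck is upright, the fingers are clear, and the cup and marker in view have not moved.

```bash
python3 -c "
from workcell import job_done
print(job_done())"
```

```text
the job is handed in; nothing more can be done
None
```

The neck points straight up to within about 1° by the camera fit, the wheel rests there with the fingers well clear above it, and the job was handed in at about 13.5 s; the hand-in returned no verdict.

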